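# Fit the right battery spacer in a race car

### The job

Slide the loose battery pack in the car's tray across until it rests against the tray wall beside the small receiver box. Then pick the one of the three grey spacers whose thickness and the pack's width add up to 56 mm, and push it, upright and about mid-length, gently but fully down to the tray floor between the pack and the sprung clamp bar opposite, so that the bar is pushed back about half-way. Leave the other two spacers standing where they are, do not disturb the spare packs, screwdriver or bottle, and do not press on the car with more than 40 N.

Things in the scene. Friction and masses are not known exactly. Their poses are not given: they have to be found in the camera images.
- car: a race car without its shell, fixed on a pit stand. Origin on the table under the tray's centre; x along the car's length, y across it towards the receiver box, z up. Heights over the table: wheels 71 mm, 130 mm ahead and behind, 190 mm wide over them; motor 69 mm, 77 to 113 mm behind; speed controller 57 mm, 71 to 105 mm ahead; shock towers 88 mm, 165 mm ahead and behind.
- tray (a point): centre of the battery tray's floor, 33 mm above the table; axes as the car's. The tray is 102 mm long (x) inside; on the +y side (y = +29 mm) and at both ends it has rigid walls 4 mm thick and 10 mm high; on the -y side stands the clamp bar. The pack belongs against the +y wall, the spacer against the bar.
- clamp_bar (a joint): how far the sprung bar is pushed back (m): 0 at rest, inner face at y = -24 mm of the tray (53 mm from the +y wall), to 0.005 at its stop. It pushes with 1.2 N at rest, 3 N at 3 mm. 94 mm long, upright to 5 mm above the tray floor, where a rounded bend touches the spacer; above it a lip leans outward (0.45 rad off upright) to 16 mm height, 5 mm behind the face, as a lead-in.
- receiver (a point): top of the receiver box, a flat grey block 50 x 14 x 9 mm just outside the middle of the tray's +y wall
- pack_a (a point): a battery pack, a black block 96 mm long (its x), 34 mm high, 0.16 to 0.26 kg; its width (its y) is 34, 38 or 42 mm, each pack another, not known which. The point is the centre of its +y face, 17 mm above its underside; the pack extends from there to its -y. One pack lies loose in the tray; the other two are spares on the charger. Its axes are within 0.03 rad of the car's.
- pack_b (a point): another such battery pack; all that is said of pack_a holds for it; the point is the centre of its +y face
- pack_c (a point): another such battery pack; all that is said of pack_a holds for it; the point is the centre of its +y face
- spacer_p (a point): a grey spacer standing on its long edge: a plate 80 mm long (its x), 32 mm high, with a pull tab 30 mm long, 28 mm high on top in the middle (60 mm in all). Thickness (its y) 14, 18 or 22 mm, the same from foot to tab, each spacer another, not known which; 45 g. The point is its centre, 30 mm above its foot. The three stand in a row in any order, 65 mm or more apart.
- spacer_q (a point): another such spacer; all that is said of spacer_p holds for it; the point is its centre
- spacer_r (a point): another such spacer; all that is said of spacer_p holds for it; the point is its centre
- charger: the charger, a fixed black box 160 x 160 mm, 33 mm high, with the two spare packs on top; origin on the table under its centre. On the +y side of the car.
- driver_mid (a point): a screwdriver lying on the table, 160 mm long, along its x; the point is near its middle. A bystander.
- oil_mid (a point): a small bottle, 32 mm across, 75 mm high, standing; the point is its centre. A bystander.
Mind the look-alikes: they are no part of the job. What is shaped like the part that bears spacer_p but orange or red is not meant. Leave any red look-alike of the part that bears pack_b alone.

How it is judged (in metres and radians):
On the way:
1. the pack in the tray has been slid against the wall beside the receiver box (within 2.5 mm) (((horizontal distance between pack_a and car below 0.045 m and y of pack_a in the frame of car above 0.0265 m) or (horizontal distance between pack_b and car below 0.045 m and y of pack_b in the frame of car above 0.0265 m) or (horizontal distance between pack_c and car below 0.045 m and y of pack_c in the frame of car above 0.0265 m))), for 0.2 s.
At the end, for the whole second after the job is handed in: Pack within 2.5 mm of the receiver-side wall and flat; one spacer between it and the clamp bar, foot within 2.5 mm of the tray floor, upright and along the tray within 0.08 rad, within 14 mm of mid-length; bar pushed back 1.5 to 4.5 mm; other spacers upright within 40 mm of their start (((horizontal distance between pack_a and car below 0.045 m and y of pack_a in the frame of car above 0.0265 m) or (horizontal distance between pack_b and car below 0.045 m and y of pack_b in the frame of car above 0.0265 m) or (horizontal distance between pack_c and car below 0.045 m and y of pack_c in the frame of car above 0.0265 m)) and value of joint clamp_bar between 0.0015 and 0.0045 m and ((z of spacer_p in the frame of tray below 0.0325 m and y of spacer_p in the frame of tray between -0.024 and -0.01 m and x of spacer_p in the frame of tray between -0.014 and 0.014 m and angle between spacer_p's own z axis and vertical below 0.08 rad and angle between the y axis of spacer_p and the y axis of tray, either way round below 0.08 rad and distance of each of spacer_q, spacer_r from where it was at the start of the episode below 0.04 m and angle between each of spacer_q, spacer_r's own z axis and vertical below 0.1 rad) or (z of spacer_q in the frame of tray below 0.0325 m and y of spacer_q in the frame of tray between -0.024 and -0.01 m and x of spacer_q in the frame of tray between -0.014 and 0.014 m and angle between spacer_q's own z axis and vertical below 0.08 rad and angle between the y axis of spacer_q and the y axis of tray, either way round below 0.08 rad and distance of each of spacer_p, spacer_r from where it was at the start of the episode below 0.04 m and angle between each of spacer_p, spacer_r's own z axis and vertical below 0.1 rad) or (z of spacer_r in the frame of tray below 0.0325 m and y of spacer_r in the frame of tray between -0.024 and -0.01 m and x of spacer_r in the frame of tray between -0.014 and 0.014 m and angle between spacer_r's own z axis and vertical below 0.08 rad and angle between the y axis of spacer_r and the y axis of tray, either way round below 0.08 rad and distance of each of spacer_p, spacer_q from where it was at the start of the episode below 0.04 m and angle between each of spacer_p, spacer_q's own z axis and vertical below 0.1 rad)) and angle between each of pack_a, pack_b, pack_c's own z axis and vertical below 0.06 rad); the robot touches nothing.
It fails at once if more than 40 N was put on the car by anything (contact force between anything else and car above 40 N).
It fails at once if a spare pack, the screwdriver or the bottle was moved by more than 30 mm (distance of any of pack_a, pack_b, pack_c, driver_mid, oil_mid from where it was at the start of the episode above 0.03 m).
It also fails if it takes over 72 s, if anything falls off the work surface, if the arm or the gripper's body presses on something with over 40 N, if the wrist force passes 120 N, or if a joint passes its speed limit or range.

### The arm

A 6-joint arm with a two-finger parallel gripper is mounted at the origin on the work surface. World frame = base frame: x ahead of the robot, y to its left, z up, the work surface at z = 0. Lengths are in mm, angles in rad, forces in N, time in s.
With the tool pointing down it reaches from about 350 to 775 mm from the base axis. Payload 7.3 kg.
Tool frame: the origin (TCP) lies at the very end of the fingers, on their centre line; the grasp point (between the pads) lies 19 mm behind it; x points along the fingers, z is the direction in which the jaws open and shut, and the axes are right-handed (so a half turn about x gives the same grasp; the last joint's range is limited). The gripper opens to 92 mm and grips with 3 to 60 N. Pads are 19 mm wide; open, the fingers measure 130 mm over their backs; the gripper's body (75 mm by 190 mm) begins 47 mm behind the grasp point.
Start: joints at [1.117, 0.342, 1.524, -0, 1.275, -0.146], TCP at [159.042, 500.353, 204.941] pointing down, gripper open.
Joint ranges: [-2.53, 2.53], [-0.77, 2.02], [0.04, 2.7], [-1, 4.14], [0.28, 2.66], [-3.11, 3.11]. Speed limits (rad/s): [2.57, 2.57, 3.14, 3.14, 3.14, 3.14].

### API

Orientations are given as [roll, pitch, yaw] about the fixed x, y, z axes, in that order (R = Rz(yaw) Ry(pitch) Rx(roll)).
In Python, from plant import * gives the robot as it stands.
- The arm moves only by the tool carry_out, never from a script. Its argument "rows" is a list of rows, each a list of 4 numbers: the shift along the world's x, y, z in mm, then the turn about the world's z in degrees. In form: [[x, y, z, twist], ...]. A call has 1 to 20 rows; each row is the pose to reach, as a shift and turn from the pose measured when the call began; what a row does not reach only later rows make up. A row lasts 1/12 s, in which the tool goes at most 41.7 mm and 7.16 degrees, less where a joint would pass 70% of its speed; a pose out of reach is approached as far as the arm can. A call with a gripper value outside its range is refused whole. "hand" is the finger opening in mm, from 0 to 91.8, set as the call begins (left out, the last holds). The fingers move at their own pace and stop on an object; the grip force is fixed at half the most. Time passes only in rows, so rows that repeat a pose let the fingers close. It gives the time, the measured TCP pose, the force and the opening at its end, in the units of the state.
- get_obs(): the state, without advancing time (a new reading comes with each control period).
- capture(name): name is "scene" or "top" or "wrist"; returns the picture (420x560x3 uint8, red, green, blue); there is no depth.
- camera_info(name): a dict with "camera_matrix" (3x3 intrinsics, pixels), "pose" (4x4, takes a point from camera to world coordinates); the wrist camera has in their place "mount" (4x4, takes a point from camera to tool coordinates, whose origin is the TCP and whose axes are the tool frame's). Camera axes: x right, y down, z forward; pixel columns grow to the right and rows downward; lengths in mm; the calibration is good to about 2 mm. A picture is of the moment at which its call begins: read the wrist's pose just before it. camera_info takes no time and is no camera call.
- close_job(): hands the job in, once; it reports no verdict.
The state is a dict: "time": time; "joint_positions": joint angles; "dq": joint speeds; "tau": joint torques, N m; "tool_pos": TCP position; "tcp_rot": TCP orientation; "contact_force": force on the tool from outside, world axes, zero at the start; "moment": the same for the moment, N m; "grip_width": finger opening in mm.
Only numpy, scipy, OpenCV 4.12 (cv2) and the standard library are available. Lean on these libraries where they do the work, as an engineer would, in place of code of your own. Each camera call takes 0.05 s, during which the arm holds its last target. There are 200 camera calls.

## Working session

There is one attempt and no reset: what is moved stays moved. The work goes in short steps, Python scripts to look and compute and a tool call to move; the robot and the scene stay as the last step left them, time stands still between calls to the robot, and variables do not carry over. Pictures are saved under pics/ and viewed, about 8 in all and at most 12, crops included, and the job is handed in when it is done.

Besides the shell and the picture viewer there is one more tool, called after ">>>" as name([rows], argument=value, ...), one row to a line, values as JSON. carry_out: Moves the arm, as the interface text tells. Its arguments: {"type":"object","properties":{"rows":{"type":"array"},"hand":{"type":"number"}},"required":["rows"]}

```bash
ls; mkdir -p pics; cat > h.py <<'E'
from plant import *
import numpy as np, cv2
from scipy.spatial.transform import Rotation as R
def cam(name,obs=None):
    c=camera_info(name);K=np.array(c["camera_matrix"])
    if "pose" in c: return K,np.array(c["pose"])
    o=obs or get_obs();T=np.eye(4);T[:3,:3]=R.from_euler('xyz',o["tcp_rot"]).as_matrix();T[:3,3]=o["tool_pos"]
    return K,T@np.array(c["mount"])
def ray(KP,uv,z):
    K,P=KP;uv=np.atleast_2d(np.array(uv,float));d=np.c_[uv,np.ones(len(uv))]@np.linalg.inv(K).T@P[:3,:3].T
    return P[:3,3]+d*((z-P[2,3])/d[:,2])[:,None]
def proj(KP,X):
    K,P=KP;p=(np.atleast_2d(X)-P[:3,3])@P[:3,:3]@K.T;return p[:,:2]/p[:,2:]
def save(im,n):cv2.imwrite(f"pics/{n}.png",im[:,:,::-1])
E
python3 - <<'E'
from h import *
o=get_obs();print(o)
for n in("top","scene","wrist"):
    im=capture(n);np.save(n,im);KP=cam(n,o);print(n,KP[0].round(1).tolist(),KP[1].round(3).tolist());save(im,n+"0")
t=np.load("top.npy");s=np.load("scene.npy")
E
```

```text
pics
{'time': 0.0, 'joint_positions': array([ 1.11696789e+00,  3.42733390e-01,  1.52503111e+00, -4.96155174e-06,
        1.27539632e+00, -1.45993139e-01]), 'dq': array([-1.57008117e-03, -1.28135513e-03,  4.80163451e-04,  1.15479348e-03,
        6.62506950e-04,  3.65152266e-05]), 'tau': array([-3.39857143e-04, -4.31257796e+01, -2.44218367e+01,  7.17212283e-02,
        5.60529891e-02, -1.17321433e-04]), 'tool_pos': array([158.85173932, 499.92149196, 204.23453782]), 'tcp_rot': array([ 2.99862493,  1.56922815, -2.02159789]), 'contact_force': array([0.62873961, 0.02129501, 0.06585734]), 'moment': array([ 0.00161831, -0.01121792, -0.01091343]), 'grip_width': 91.6237690545641}
top [[379.2, 0.0, 279.5], [0.0, 379.2, 214.5], [0.0, 0.0, 1.0]] [[-0.001, -0.986, 0.167, 399.411], [-1.0, 0.0, -0.002, 44.01], [0.002, -0.167, -0.986, 1059.266], [0.0, 0.0, 0.0, 1.0]]
scene [[491.0, 0.0, 284.6], [0.0, 491.0, 213.9], [0.0, 0.0, 1.0]] [[0.056, 0.565, -0.823, 1508.578], [0.998, -0.038, 0.042, 7.681], [-0.008, -0.824, -0.566, 719.836], [0.0, 0.0, 0.0, 1.0]]
wrist [[366.9, 0.0, 279.5], [0.0, 366.9, 210.7], [0.0, 0.0, 1.0]] [[0.303, 0.921, 0.247, 91.94], [0.953, -0.292, -0.08, 521.723], [-0.002, 0.259, -0.966, 385.767], [0.0, 0.0, 0.0, 1.0]]
```

View pics/top0.png

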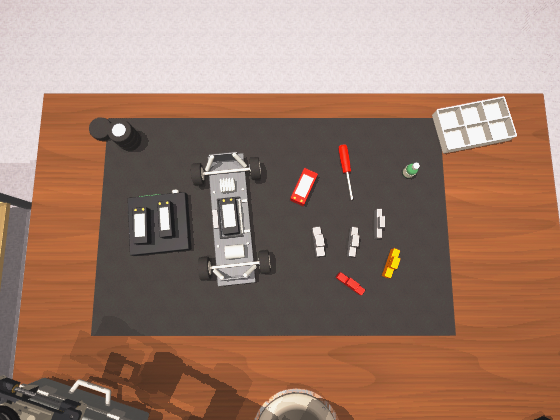

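View pics/scene0.png

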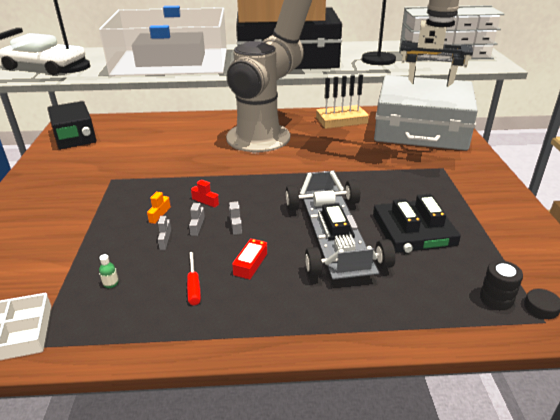

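The top view shows the three grey spacers at (319,241), (354,241) and (380,223). The orange (392,263) and red (351,283) ones are look-alikes. The car's tray, with its pack, is at (229,216), and the spares sit on the charger at (140,225) and (165,219). I'll work out rough positions and then measure with the wrist camera.

```bash
python3 - <<'E'
from h import *
KP=cam("top")
for n,uv,z in[("tray",(229,216),67),("p",(319,241),45),("q",(354,241),45),("r",(380,223),45),("carfront",(227,156),60),("carrear",(236,278),40),("sp",(165,219),67)]:
    print(n,ray(KP,uv,z).round(0))
o=get_obs();print(R.from_euler('xyz',o["tcp_rot"]).as_matrix().round(3), camera_info("wrist")["mount"])
E
```

```text
tray [[564. 176.  67.]]
p [[499. -64.  45.]]
q [[ 499. -158.   45.]]
r [[ 548. -229.   45.]]
carfront [[732. 186.  60.]]
carrear [[401. 158.  40.]]
sp [[556. 345.  67.]]
[[-0.001 -0.953  0.303]
 [-0.001  0.303  0.953]
 [-1.     0.    -0.001]] [[ 2.97676534e-05 -2.59627646e-01  9.65708799e-01 -1.81517314e+02]
 [ 3.02913788e-04 -9.65708753e-01 -2.59627643e-01  7.04126550e+01]
 [ 9.99999954e-01  3.00255016e-04  4.98979105e-05  2.21423961e-01]
 [ 0.00000000e+00  0.00000000e+00  0.00000000e+00  1.00000000e+00]]
```

>>> carry_out([
  [400,-325,0,22],
  [400,-325,0,22],
  [400,-325,0,22],
  [400,-325,0,22],
  [400,-325,0,22],
  [400,-325,0,22],
  [400,-325,0,22],
  [400,-325,0,22],
  [400,-325,0,22],
  [400,-325,0,22],
  [400,-325,0,22],
  [400,-325,0,22],
  [400,-325,0,22],
  [400,-325,0,22],
  [400,-325,0,22],
  [400,-325,0,22],
  [400,-325,0,22],
  [400,-325,0,22],
])

```text
time: 1.65
tool_pos: [558.0, 176.1, 204.7]
tcp_rot: [3.012, 1.57, -1.623]
contact_force: [0.6, 0.4, -0.3]
grip_width: 91.9
```

```bash
python3 - <<'E'
from h import *
o=get_obs();im=capture("wrist");KP=cam("wrist",o);np.savez("car1",im=im,K=KP[0],P=KP[1])
print(o["tool_pos"],o["tcp_rot"],o["time"]);
save(cv2.resize(im,(784,588),interpolation=cv2.INTER_CUBIC),"car1")
E
```

```text
[557.99744877 176.14496458 204.69830835] [ 3.01188099  1.56979341 -1.62257813] 1.65
```

View pics/car1.png

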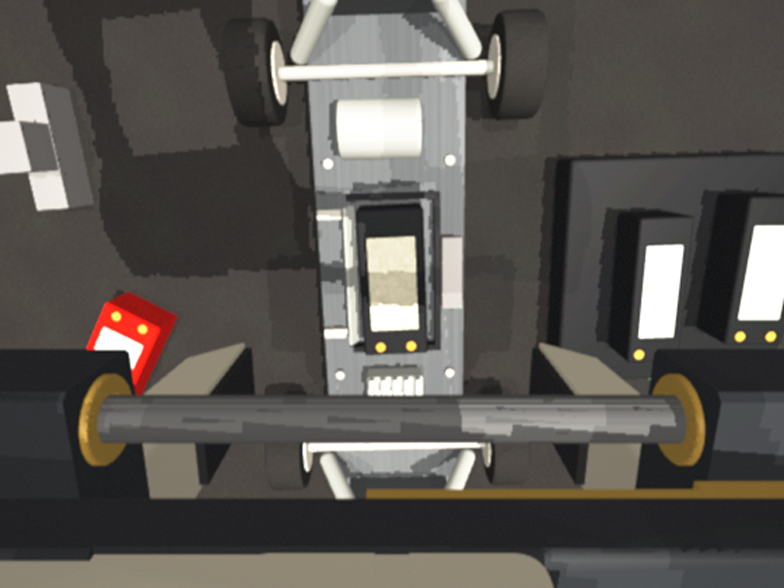

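The wrist view shows the tray pack centred near (391,278) in the enlarged picture. The receiver (452,272) is on the right (+y), and the bar is on the left at x≈348. Next I'll measure the pack's corners and the car's yaw.

```bash
python3 - <<'E'
from h import *
d=np.load("car1.npz");KP=(d["K"],d["P"]);im=d["im"];print(KP[1].round(2).tolist())
print("screws",ray(KP,np.array([(328,163),(450,160),(340,375),(450,373)])/1.4,38).round(1).tolist())
print("packtop",ray(KP,np.array([(358,207),(424,205),(366,353),(426,350)])/1.4,67).round(1).tolist())
print("axles",ray(KP,np.array([(385,70),(396,448)])/1.4,50).round(1).tolist())
g=cv2.cvtColor(im,cv2.COLOR_RGB2GRAY);hsv=cv2.cvtColor(im,cv2.COLOR_RGB2HSV)
m=cv2.inRange(hsv,(20,120,120),(35,255,255));n,l,s,c=cv2.connectedComponentsWithStats(m)
for i in range(1,n):
    if s[i,4]>8:print(s[i],ray(KP,c[i],67).round(1))
crop=im[125:265,215:345];save(cv2.resize(crop,None,fx=4.2,fy=4.2,interpolation=cv2.INTER_CUBIC),"crop1")
for r in(190,200,215,225,240):print(r,g[r,240:312:1].tolist())
E
```

```text
[[-0.08, 0.96, 0.26, 487.91], [1.0, 0.08, 0.02, 171.33], [-0.0, 0.26, -0.97, 386.22], [0.0, 0.0, 0.0, 1.0]]
screws [[495.0, 129.9, 38.0], [486.8, 209.5, 38.0], [644.6, 145.6, 38.0], [636.7, 225.8, 38.0]]
packtop [[519.1, 152.9, 67.0], [514.8, 193.3, 67.0], [614.5, 164.1, 67.0], [609.2, 203.6, 67.0]]
axles [[437.4, 163.2, 50.0], [694.0, 190.7, 50.0]]
[ 80 223   6   6  32] [[ 6.014e+02 -1.000e-01  6.700e+01]]
[ 99 232   6   6  30] [[608.9  16.6  67. ]]
[525 237   8   8  47] [[583.5 408.2  67. ]]
[547 237   8   8  45] [[581.8 428.2  67. ]]
[269 245   6   6  32] [[609.2 173.1  67. ]]
[291 244   6   6  31] [[606.8 193.1  67. ]]
[453 249   8   8  46] [[601.1 344.7  67. ]]
[ 56 269  21  63 408] [[678.8 -23.5  67. ]]
[483 269  20  63 357] [[647.7 393.   67. ]]
[ 262  345  298   10 1651] [[706.9 342.7  67. ]]
190 [97, 97, 97, 98, 97, 98, 159, 244, 252, 237, 226, 193, 155, 141, 133, 97, 60, 52, 64, 68, 62, 51, 134, 231, 240, 238, 237, 237, 236, 237, 237, 233, 232, 234, 237, 236, 234, 234, 237, 239, 240, 239, 238, 237, 236, 236, 236, 236, 232, 228, 230, 233, 234, 235, 237, 239, 229, 129, 45, 40
[... 708 characters left out ...]
98, 145, 150, 111, 93, 85, 59, 66]
225 [158, 157, 159, 160, 161, 162, 150, 111, 166, 247, 246, 231, 228, 229, 222, 164, 121, 89, 71, 57, 60, 64, 63, 69, 176, 255, 255, 255, 255, 255, 255, 255, 255, 255, 255, 255, 255, 255, 255, 255, 255, 255, 255, 255, 255, 255, 255, 255, 255, 255, 255, 255, 255, 255, 255, 255, 255, 255, 244, 122, 65, 66, 66, 55, 82, 137, 153, 145, 109, 84, 58, 64]
240 [255, 255, 255, 255, 255, 255, 253, 207, 164, 205, 245, 242, 230, 228, 229, 219, 161, 118, 106, 86, 60, 58, 62, 63, 64, 65, 65, 63, 62, 63, 64, 64, 64, 64, 64, 65, 65, 65, 65, 65, 64, 64, 66, 64, 65, 66, 65, 65, 65, 66, 67, 65, 66, 67, 66, 65, 67, 65, 67, 66, 66, 66, 67, 62, 70, 108, 135, 131, 103, 86, 55, 60]
```

View pics/crop1.png

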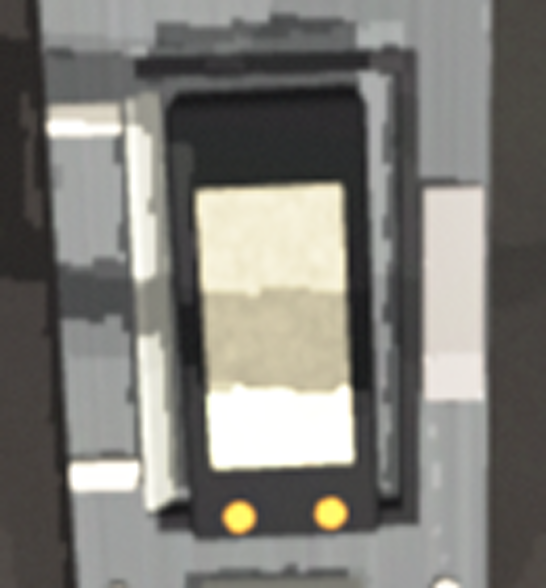

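Car yaw is about 0.106 rad, the tray centre about (566,177.5), and the pack centre about (564,178.5), some 38–40 wide. I'll descend around the upper part of the pack and grip it. That measures its width, and it can then be slid while held.

>>> carry_out([
  [6,2.5,-30,1.7],
  [6,2.5,-60,1.7],
  [6,2.5,-90,1.7],
  [6,2.5,-120,1.7],
  [6,2.5,-140,1.7],
  [6,2.5,-150,1.7],
  [6,2.5,-150,1.7],
  [6,2.5,-150,1.7],
])

```text
time: 2.37
tool_pos: [564.3, 179.1, 55.4]
tcp_rot: [-2.557, 1.57, -0.878]
contact_force: [0.7, -0.0, 0.9]
grip_width: 92.2
```

>>> carry_out([
  [0,0,0,0],
  [0,0,0,0],
  [0,0,0,0],
  [0,0,0,0],
  [0,0,0,0],
  [0,0,0,0],
  [0,0,0,0],
  [0,0,0,0],
], hand=30)

```text
time: 3.03
tool_pos: [564.3, 179.1, 55.4]
tcp_rot: [-2.548, 1.57, -0.869]
contact_force: [0.3, -0.0, -0.6]
grip_width: 43.2
```

>>> carry_out([
  [0,0,0,0],
  [0,0,0,0],
  [0,0,0,0],
  [0,0,0,0],
])

```text
time: 3.37
tool_pos: [564.3, 179.1, 55.4]
tcp_rot: [-2.605, 1.57, -0.926]
contact_force: [0.3, 0.4, -0.5]
grip_width: 30.1
```

```bash
python3 - <<'E'
from h import *
o=get_obs();print(o["grip_width"],o["tool_pos"],o["moment"],R.from_euler('xyz',o["tcp_rot"]).as_matrix().round(3).tolist())
im=capture("wrist");s=capture("scene")
a=cv2.resize(im[100:300,180:380],(500,500));b=cv2.resize(s[150:290,260:400],(500,500));save(np.hstack([a,b])[:, :],"chk1")
cv2.imwrite("pics/chk1.png",cv2.resize(np.hstack([a,b])[:,:,::-1],(800,400)))
E
```

```text
30.11223887075924 [564.30846916 179.0905038   55.40056904] [ 0.06492453 -0.00388517 -0.00783157] [[0.001, -0.994, -0.108], [-0.001, -0.108, 0.994], [-1.0, -0.001, -0.001]]
```

View pics/chk1.png

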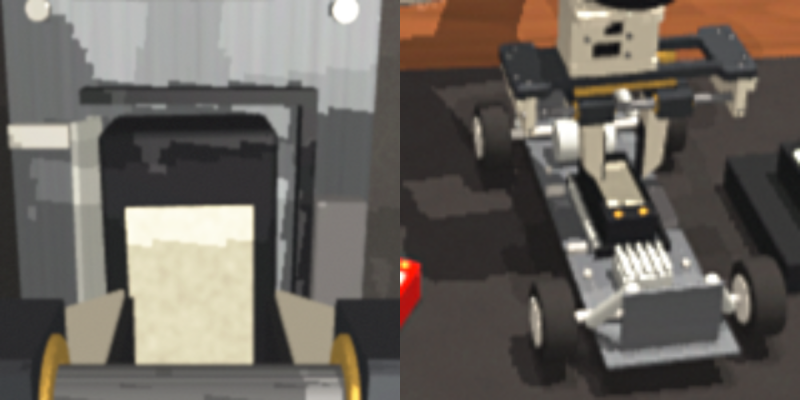

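>>> carry_out([
  [0,0,0,0],
  [0,0,0,0],
  [0,0,0,0],
  [0,0,0,0],
  [0,0,0,0],
  [0,0,0,0],
], hand=0)

```text
time: 3.97
tool_pos: [564.3, 179.1, 55.4]
tcp_rot: [-2.553, 1.57, -0.874]
contact_force: [0.1, -0.5, 0.3]
grip_width: 0.7
```

```bash
python3 - <<'E'
from h import *
o=get_obs();print(o["grip_width"])
im=capture("wrist");s=capture("scene");t=capture("top")
a=cv2.resize(im[100:300,180:380],(400,400));b=cv2.resize(s[150:250,290:390],(400,400),interpolation=cv2.INTER_CUBIC)
save(np.hstack([a,b]),"chk2")
KP=cam("scene");print(proj(KP,[o["tool_pos"],[564,179,67]]))
E
```

```text
0.6734057860157161
[[336.74378963 217.24978383]
 [336.94454394 213.13310397]]
```

View pics/chk2.png

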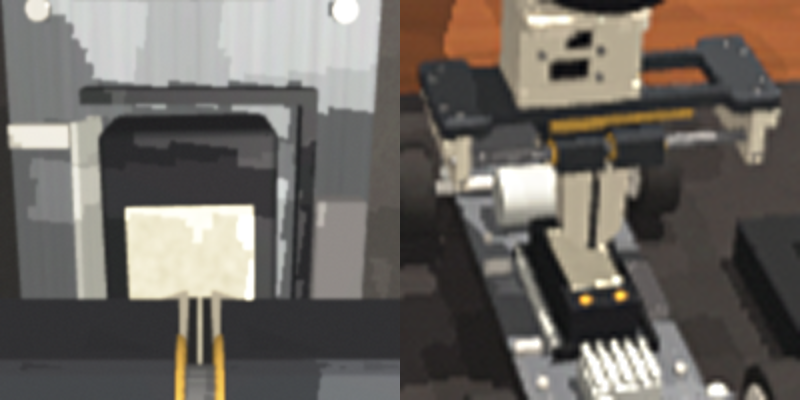

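```bash
python3 - <<'E'
from h import *
o=get_obs();KP=cam("wrist",o);p=o["tool_pos"]
for dz in(-5,0,5,10,15,19,25):print(dz,proj(KP,p+[0,0,dz]).round(1), proj(cam("scene"),p+[0,0,dz]).round(1))
# pack height by two views: yellow dots
def dots(im,lo=20):
    m=cv2.inRange(cv2.cvtColor(im,cv2.COLOR_RGB2HSV),(18,110,110),(36,255,255));n,l,s,c=cv2.connectedComponentsWithStats(m)
    return [(c[i].round(1).tolist(),s[i,4]) for i in range(1,n) if s[i,4]>3]
s=capture("scene");ds=dots(s);print(ds)
K1=cam("scene");d=np.load("car1.npz");K2=(d["K"],d["P"])
a=[273-1.5,247.5];b=[293.5,246.5]
pd=[q for q,_ in ds if 320<q[0]<350 and 210<q[1]<240];print(pd)
for u in(0,1):
    w=sorted(pd)[u];q=[a,b][u]
    M=[(k[0]@np.linalg.inv(k[1])[:3]) for k in(K1,K2)]
    X=cv2.triangulatePoints(M[0],M[1],np.array(w,float),np.array(q,float));X=X[:3,0]/X[3,0];print("dot",X,proj(K1,X),w,proj(K2,X),q)
E
```

```text
-5 [[278.5 246.7]] [[336.6 219. ]]
0 [[278.5 250. ]] [[336.7 217.2]]
5 [[278.5 253.6]] [[336.8 215.5]]
10 [[278.4 257.3]] [[337.  213.8]]
15 [[278.4 261.2]] [[337.1 212. ]]
19 [[278.4 264.5]] [[337.2 210.6]]
25 [[278.3 269.7]] [[337.3 208.5]]
[([320.2, 111.1], np.int32(12)), ([317.4, 115.2], np.int32(9)), ([323.1, 115.7], np.int32(7)), ([555.9, 141.9], np.int32(77)), ([343.8, 179.6], np.int32(87)), ([327.7, 187.3], np.int32(7)), ([156.2, 195.1], np.int32(50)), ([164.6, 198.0], np.int32(20)), ([152.3, 210.2], np.int32(41)), ([433.9, 214.1], np.int32(8)), ([442.0, 213.5], np.int32(6)), ([409.0, 219.5], np.int32(6)), ([417.3, 219.0], np.int32(7)), ([344.5, 223.5], np.int32(4)), ([336.0, 224.5], np.int32(6)), ([253.5, 240.5], np.int32(4))]
[[344.5, 223.5], [336.0, 224.5]]
dot [608.97931253 171.33494243  66.73477238] [[336.43873034 224.49690806]] [336.0, 224.5] [[269.6097926  247.07723671]] [271.5, 247.5]
dot [606.35846801 191.33880958  66.77191838] [[344.99052296 223.46925117]] [344.5, 223.5] [[291.37343748 246.0331014 ]] [293.5, 246.5]
```

The fingers shut over the pack without touching it, and the pack hasn't moved. The pads' contact zone seems to begin above the tip. I'll back up, open and try again lower.

>>> carry_out([
  [0,0,10,0],
  [0,0,25,0],
  [0,0,25,0],
])

```text
time: 4.42
tool_pos: [566.1, 179.5, 83.5]
tcp_rot: [-1.676, 1.565, 0.003]
contact_force: [0.4, 1.2, 1.2]
grip_width: 0.4
```

>>> carry_out([
  [0,0,0,0],
  [0,0,0,0],
  [0,0,0,0],
  [0,0,0,0],
  [0,0,0,0],
  [0,0,0,0],
  [0,0,0,0],
  [0,0,0,0],
  [0,0,0,0],
  [0,0,-10,0],
  [0,0,-20,0],
  [0,0,-26,0],
  [0,0,-30,0],
  [0,0,-30,0],
  [0,0,-30,0],
], hand=64)

```text
time: 5.67
tool_pos: [565.9, 179.4, 53.1]
tcp_rot: [-1.701, 1.566, -0.022]
contact_force: [0.1, -0.6, 0.8]
grip_width: 64.2
```

>>> carry_out([
  [0,0,0,0],
  [0,0,0,0],
  [0,0,0,0],
  [0,0,0,0],
  [0,0,0,0],
], hand=31)

```text
time: 6.08
tool_pos: [566.0, 179.4, 53.3]
tcp_rot: [-1.693, 1.566, -0.014]
contact_force: [-0.1, 0.3, 1.0]
grip_width: 35.3
```

>>> carry_out([
  [0,0,0,0],
  [0,0,0,0],
])

```text
time: 6.25
tool_pos: [566.1, 179.5, 53.5]
tcp_rot: [-1.68, 1.565, -0.001]
contact_force: [-0.1, -0.8, 0.5]
grip_width: 31.6
```

```bash
python3 - <<'E'
from h import *
im=capture("wrist");o=get_obs();print(o["grip_width"],o["tool_pos"],o["contact_force"],o["moment"],o["tau"])
a=cv2.resize(im[90:290,160:400],(600,500),interpolation=cv2.INTER_CUBIC);save(a,"chk3")
E
```

```text
31.653162309279836 [566.07905304 179.44796486  53.42028699] [-0.20282045  0.492391   -0.13274856] [ 0.02317431 -0.02369398  0.00417504] [ 6.86926105e-04 -5.27404296e+01 -2.06293952e+01 -3.00523848e-02
  5.98393986e-02 -2.54359711e-04]
```

View pics/chk3.png

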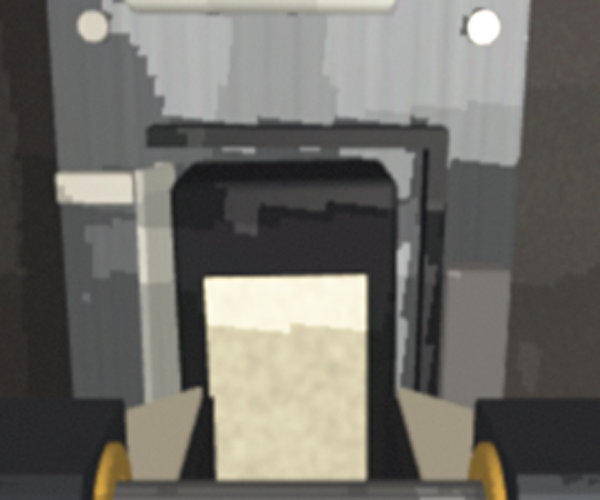

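The fingertips sit at the same image row (~246) in free air as here. Both cameras put the real tips about 14 mm above the reported TCP, so the fingers are only just above the pack. I'll open and go 14 mm lower, checking force.

>>> carry_out([
  [0,0,0,0],
  [0,0,0,0],
  [0,0,0,0],
  [0,0,0,0],
  [0,0,0,0],
  [0,0,-3,0],
  [0,0,-6,0],
  [0,0,-9,0],
  [0,0,-10,0],
  [0,0,-10,0],
], hand=64)

```text
time: 7.13
tool_pos: [565.8, 179.4, 42.8]
tcp_rot: [-1.722, 1.566, -0.043]
contact_force: [0.5, 0.4, -1.1]
grip_width: 64.1
```

>>> carry_out([
  [0,0,-2,0],
  [0,0,-3,0],
  [0,0,-3,0],
])

```text
time: 7.38
tool_pos: [565.6, 179.4, 39.5]
tcp_rot: [-1.748, 1.567, -0.068]
contact_force: [0.3, 0.2, 0.3]
grip_width: 63.9
```

>>> carry_out([
  [0,0,0,0],
  [0,0,0,0],
  [0,0,0,0],
  [0,0,0,0],
  [0,0,0,0],
  [0,0,0,0],
  [0,0,0,0],
], hand=31)

```text
time: 7.97
tool_pos: [565.6, 179.2, 39.6]
tcp_rot: [-1.796, 1.567, -0.117]
contact_force: [-0.3, -1.4, 0.8]
grip_width: 41.4
```

>>> carry_out([
  [0,0,0,0],
  [0,0,0,0],
])

```text
time: 8.13
tool_pos: [565.7, 179.2, 39.7]
tcp_rot: [-1.783, 1.567, -0.104]
contact_force: [0.2, -1.1, -0.1]
grip_width: 41.2
```

The grip holds at 41.3 mm, which suggests a 42 mm pack and so the 14 mm spacer. Sliding towards +y now.

>>> carry_out([
  [-0.1,1,0,0],
  [-0.2,2,0,0],
  [-0.3,3,0,0],
  [-0.4,4,0,0],
  [-0.4,4,0,0],
])

```text
time: 8.55
tool_pos: [565.2, 183.4, 39.6]
tcp_rot: [-1.762, 1.567, -0.083]
contact_force: [0.2, -1.6, 0.0]
grip_width: 42.0
```

>>> carry_out([
  [0,0.5,0,0],
  [-0.1,1,0,0],
  [-0.1,1,0,0],
])

```text
time: 8.8
tool_pos: [565.2, 184.4, 39.6]
tcp_rot: [-1.809, 1.567, -0.13]
contact_force: [0.7, -2.7, -0.0]
grip_width: 41.4
```

>>> carry_out([
  [0,0.5,0,0],
  [-0.1,1,0,0],
  [-0.1,1,0,0],
])

```text
time: 9.05
tool_pos: [565.1, 184.6, 39.6]
tcp_rot: [-2.095, 1.566, -0.416]
contact_force: [0.2, -6.1, 1.4]
grip_width: 41.7
```

>>> carry_out([
  [0,0.5,0,0],
  [-0.1,1,0,0],
  [-0.1,1,0,0],
])

```text
time: 9.3
tool_pos: [565.0, 184.6, 39.7]
tcp_rot: [-2.37, 1.566, -0.692]
contact_force: [1.0, -7.1, 1.4]
grip_width: 41.6
```

>>> carry_out([
  [0,0.5,0,0],
  [-0.1,1,0,0],
  [-0.1,1,0,0],
])

```text
time: 9.55
tool_pos: [565.0, 184.6, 39.7]
tcp_rot: [-2.563, 1.565, -0.885]
contact_force: [0.6, -7.7, 1.2]
grip_width: 41.3
```

The pack is blocked at y=184.6 with a steady reaction of about 8 N, and the camera puts its face at the wall. I'll release, lift and go to view the spacers.

>>> carry_out([
  [0,0,0,0],
  [0,0,0,0],
  [0,0,0,0],
  [0,0,0,0],
  [0,0,0,0],
  [0,0,20,0],
  [0,0,50,0],
  [0,0,85,0],
  [0,0,125,0],
  [0,0,165,0],
  [0,0,165,0],
], hand=64)

```text
time: 10.47
tool_pos: [568.7, 185.7, 213.7]
tcp_rot: [-1.761, 1.552, -0.083]
contact_force: [0.8, -0.0, 0.4]
grip_width: 64.3
```

```bash
python3 - <<'E'
from h import *
o=get_obs();im=capture("wrist");KP=cam("wrist",o);np.savez("car2",im=im,K=KP[0],P=KP[1]);print(o["tool_pos"],o["contact_force"])
save(cv2.resize(im[125:265,195:345],None,fx=4,fy=4,interpolation=cv2.INTER_CUBIC),"car2")
E
```

```text
[568.7424493  185.72854175 213.7141887 ] [ 0.8072367  -0.00840952  0.35795386]
```

View pics/car2.png

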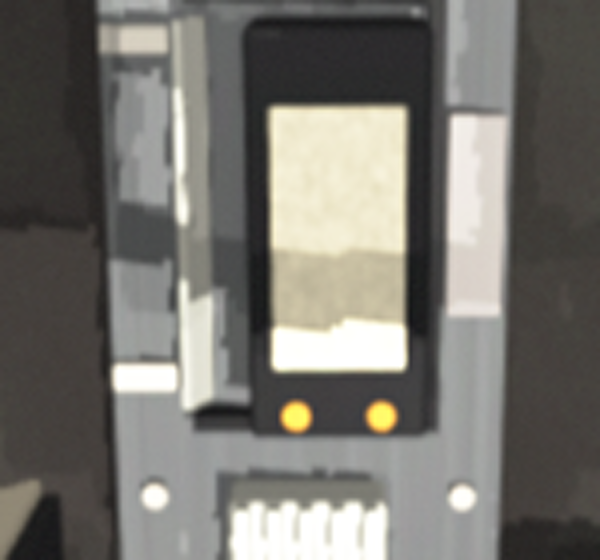

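>>> carry_out([
  [-50,-334,0,0],
  [-50,-334,0,0],
  [-50,-334,0,0],
  [-50,-334,0,0],
  [-50,-334,0,0],
  [-50,-334,0,0],
  [-50,-334,0,0],
  [-50,-334,0,0],
  [-50,-334,0,0],
  [-50,-334,0,0],
  [-50,-334,0,0],
  [-50,-334,0,0],
], hand=91)

```text
time: 11.52
tool_pos: [517.4, -147.0, 209.3]
tcp_rot: [-1.792, 1.558, -0.112]
contact_force: [0.5, 0.7, 0.3]
grip_width: 90.8
```

```bash
python3 - <<'E'
from h import *
o=get_obs();im=capture("wrist");KP=cam("wrist",o);np.savez("sp1",im=im,K=KP[0],P=KP[1]);print(o["tool_pos"],o["contact_force"])
save(cv2.resize(im,(784,588),interpolation=cv2.INTER_CUBIC),"sp1")
E
```

```text
[ 517.38749973 -147.04044275  209.25067412] [0.5172157  0.72444345 0.27822356]
```

View pics/sp1.png

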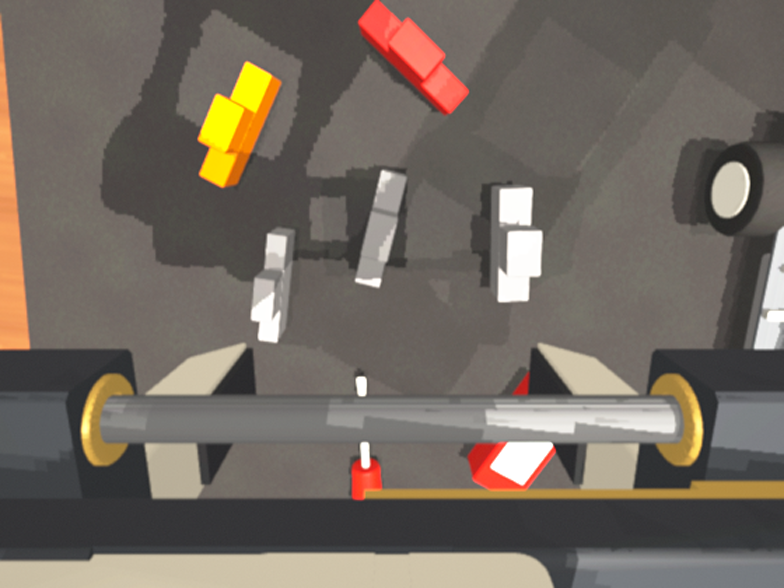

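Left to right, the three grey spacers are at (272,285), (381,228) and (516,245). The orange (240,125) and red (413,55) ones are the look-alikes. Judging by apparent thickness, the left one is the thinnest (about 14 mm), the middle about 18 and the right about 22. I'll confirm in an enlarged crop.

```bash
python3 - <<'E'
from h import *
d=np.load("sp1.npz");im=d["im"]
a=cv2.resize(im[155:255,165:225],(360,600),interpolation=cv2.INTER_CUBIC)
b=cv2.resize(im[115:215,245:300],(330,600),interpolation=cv2.INTER_CUBIC)
save(np.hstack([a,b]),"crop2")
E
```

```text
(no output)
```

View pics/crop2.png

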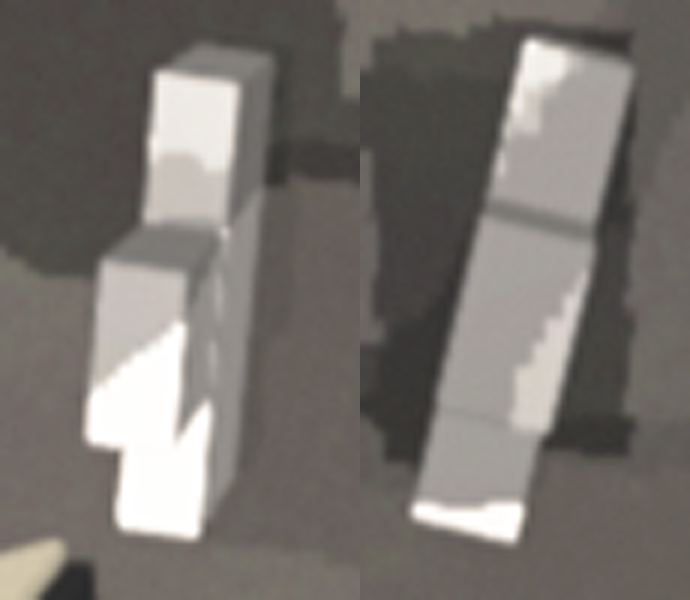

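```bash
python3 - <<'E'
from h import *
d=np.load("sp1.npz");KP=(d["K"],d["P"])
def L(p,o): return np.array(p,float)/6+o
def rep(n,q,z):
    X=ray(KP,q,z)[:,:2];e=(X[3]+X[2]-X[0]-X[1])/2  # q: top-left, top-right, bottom-right, bottom-left
    w=[np.linalg.norm(X[1]-X[0]),np.linalg.norm(X[2]-X[3])];print(n,X.mean(0).round(1),"len",np.linalg.norm(e).round(1),"yaw",np.degrees(np.arctan2(e[1],e[0])).round(1),"w",np.round(w,1))
rep("L tab",L([(100,258),(187,265),(174,450),(85,442)],[165,155]),60)
rep("L plate",L([(155,70),(240,80),(200,540),(115,530)],[165,155]),32)
rep("M plate",L([(530-360,38),(632-360,68),(520-360,545),(412-360,515)],[245,115]),32)
rep("R plate",np.array([(500,187),(532,187),(529,301),(498,301)])/1.4,32)
rep("R tab",np.array([(508,231),(541,231),(540,276),(508,277)])/1.4,60)
o=get_obs();M=R.from_euler('xyz',o["tcp_rot"]).as_matrix();print(o["tool_pos"],M.round(3).tolist(),np.degrees(np.arctan2(M[1,2],M[0,2])))
E
```

```text
L tab [ 550.7 -229.8] len 30.3 yaw -1.7 w [13.4 14. ]
L plate [ 551.3 -229.8] len 81.1 yaw -2.1 w [13.9 14.8]
M plate [ 500.1 -156.3] len 80.4 yaw -7.5 w [16.8 18.8]
R plate [500.3 -61.4] len 81.2 yaw 8.8 w [21.8 22.5]
R tab [500.7 -61.6] len 30.2 yaw 9.7 w [21.2 21.1]
[ 517.51729329 -146.86737609  209.42639807] [[0.013, -0.994, -0.11], [-0.002, -0.11, 0.994], [-1.0, -0.013, -0.003]] 96.30147139228747
```

The left spacer is the 14 mm one, with its centre at (551,-230) and yaw -2°. The middle one is 18 and the right one 22. I'll approach the left spacer.

>>> carry_out([
  [12,-30,-10,-4],
  [25,-60,-40,-8.2],
  [33.5,-83,-70,-8.2],
  [33.5,-83,-100,-8.2],
  [33.5,-83,-125,-8.2],
  [33.5,-83,-145,-8.2],
  [33.5,-83,-160,-8.2],
  [33.5,-83,-172,-8.2],
  [33.5,-83,-180,-8.2],
  [33.5,-83,-183,-8.2],
  [33.5,-83,-183,-8.2],
  [33.5,-83,-183,-8.2],
  [33.5,-83,-183,-8.2],
], hand=50)

```text
time: 12.65
tool_pos: [551.7, -229.9, 27.4]
tcp_rot: [-1.839, 1.556, -0.301]
contact_force: [1.2, 0.3, 1.1]
grip_width: 49.9
```

>>> carry_out([
  [0,0,0,0],
  [0,0,0,0],
  [0,0,0,0],
  [0,0,0,0],
  [0,0,0,0],
  [0,0,0,0],
  [0,0,0,0],
  [0,0,0,0],
  [0,0,0,0],
  [0,0,0,0],
], hand=5)

```text
time: 13.48
tool_pos: [551.7, -229.9, 27.4]
tcp_rot: [-1.84, 1.556, -0.302]
contact_force: [-0.8, 0.6, 1.5]
grip_width: 13.6
```

The reading of 13.6 mm confirms the 14 mm spacer, and a 41.5 reading on the pack fits 42 mm with the same small bias. I'll lift and carry it to above the gap.

>>> carry_out([
  [0,0,8,0],
  [0,0,25,0],
  [0,0,50,0],
  [0,0,80,0],
  [0,0,105,0],
  [0,0,118,0],
  [0,0,120,0],
  [0,0,120,0],
  [0,0,120,0],
  [0,0,120,0],
])

```text
time: 14.32
tool_pos: [550.9, -229.5, 145.9]
tcp_rot: [-1.79, 1.559, -0.252]
contact_force: [0.9, -0.6, -0.7]
grip_width: 13.9
```

>>> carry_out([
  [1,20,0,1],
  [2,50,0,2],
  [4,85,0,3],
  [5,120,0,4],
  [7,155,0,5],
  [8,190,0,6],
  [10,225,0,7],
  [11,260,0,8],
  [13,295,0,8],
  [14,325,0,8],
  [15,350,0,8],
  [16,370,0,8],
  [16.4,382,0,8],
  [16.4,385.7,0,8],
  [16.4,385.7,0,8],
  [16.4,385.7,0,8],
  [16.4,385.7,0,8],
])

```text
time: 15.73
tool_pos: [567.3, 154.9, 145.7]
tcp_rot: [-1.83, 1.559, -0.153]
contact_force: [-1.0, 0.8, 0.4]
grip_width: 13.7
```

>>> carry_out([
  [0.4,0.5,-10,0],
  [0.8,0.9,-25,0],
  [0.8,0.9,-38,0],
  [0.8,0.9,-44,0],
  [0.8,0.9,-46,0],
  [0.8,0.9,-46,0],
  [0.8,0.9,-46,0],
  [0.8,0.9,-46,0],
])

```text
time: 16.4
tool_pos: [568.7, 155.8, 100.5]
tcp_rot: [-1.796, 1.558, -0.12]
contact_force: [-0.6, -0.6, -0.2]
grip_width: 13.9
```

```bash
python3 - <<'E'
from h import *
o=get_obs();M=R.from_euler('xyz',o["tcp_rot"]).as_matrix();print(o["tool_pos"],M[:,0].round(4),np.degrees(np.arctan2(M[1,2],M[0,2])),o["contact_force"])
im=capture("wrist");s=capture("scene")
a=cv2.resize(im[90:290,180:380],(400,400),interpolation=cv2.INTER_CUBIC);b=cv2.resize(s[170:250,290:370],(400,400),interpolation=cv2.INTER_CUBIC)
save(np.hstack([a,b]),"ins1")
E
```

```text
[568.66653988 155.79442501 100.4616736 ] [ 0.013  -0.0016 -0.9999] 96.04308907130647 [-0.57961872 -0.57156661 -0.15134412]
```

View pics/ins1.png

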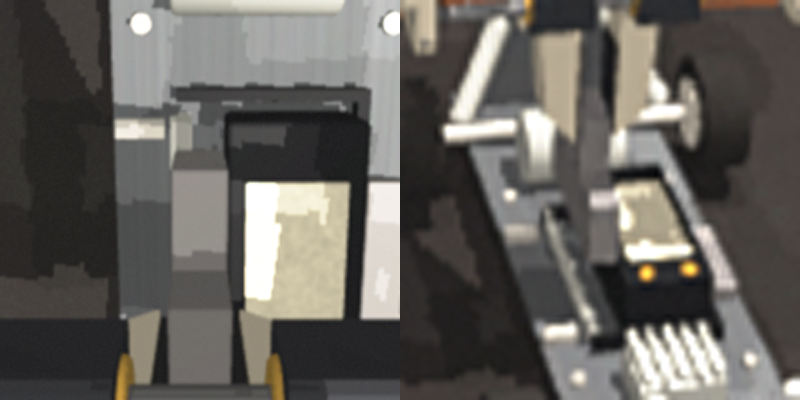

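The spacer hangs over the gap, just beside the pack's -y face and inside the clamp bar. Lowering slowly.

>>> carry_out([
  [-0.2,0,-2,0],
  [-0.4,0,-4,0],
  [-0.5,0,-6,0],
  [-0.5,0,-8,0],
  [-0.5,0,-9,0],
  [-0.5,0,-9,0],
])

```text
time: 17.0
tool_pos: [567.8, 155.9, 91.0]
tcp_rot: [-1.816, 1.559, -0.139]
contact_force: [-0.4, 0.3, -1.9]
grip_width: 13.2
```

>>> carry_out([
  [0,0,-2,0],
  [0,0,-4,0],
  [0,0,-6,0],
  [0,0,-8,0],
  [0,0,-9,0],
  [0,0,-10,0],
  [0,0,-10,0],
])

```text
time: 17.58
tool_pos: [567.7, 155.8, 80.7]
tcp_rot: [-1.825, 1.559, -0.148]
contact_force: [-0.0, -0.4, -0.5]
grip_width: 13.9
```

>>> carry_out([
  [0,0,-1,0],
  [0,0,-2,0],
  [0,0,-3,0],
  [0,0,-4,0],
  [0,0,-5,0],
  [0,0,-5,0],
  [0,0,-5,0],
])

```text
time: 18.17
tool_pos: [567.6, 155.9, 75.7]
tcp_rot: [-1.825, 1.559, -0.149]
contact_force: [-0.3, 0.2, -1.2]
grip_width: 13.6
```

>>> carry_out([
  [0,0,-1,0],
  [0,0,-2,0],
  [0,0,-3,0],
  [0,0,-4,0],
  [0,0,-5,0],
  [0,0,-5,0],
])

```text
time: 18.67
tool_pos: [567.9, 156.1, 70.8]
tcp_rot: [-1.785, 1.558, -0.108]
contact_force: [-0.0, 2.9, 1.8]
grip_width: 13.5
```

>>> carry_out([
  [0,0.1,-1,0],
  [0,0.2,-2,0],
  [0,0.3,-3,0],
  [0,0.3,-3,0],
])

```text
time: 19.0
tool_pos: [568.0, 156.5, 67.8]
tcp_rot: [-1.775, 1.558, -0.098]
contact_force: [0.4, 2.6, 4.3]
grip_width: 13.9
```

>>> carry_out([
  [0,0.1,-1,0],
  [0,0.2,-2,0],
  [0,0.2,-2.5,0],
  [0,0.2,-2.5,0],
])

```text
time: 19.33
tool_pos: [568.0, 156.7, 65.0]
tcp_rot: [-1.778, 1.558, -0.101]
contact_force: [0.0, 2.9, 3.0]
grip_width: 13.4
```

>>> carry_out([
  [0,0,-1,0],
  [0,0,-2,0],
  [0,0,-2.5,0],
  [0,0,-2.5,0],
])

```text
time: 19.67
tool_pos: [567.7, 156.7, 62.2]
tcp_rot: [-1.784, 1.559, -0.108]
contact_force: [0.5, 2.3, 0.4]
grip_width: 13.6
```

>>> carry_out([
  [0,0,-0.5,0],
  [0,0,-1,0],
  [0,0,-1.2,0],
  [0,0,-1.2,0],
])

```text
time: 20.0
tool_pos: [567.6, 156.7, 60.9]
tcp_rot: [-1.785, 1.559, -0.108]
contact_force: [0.9, 1.8, 0.8]
grip_width: 13.5
```

>>> carry_out([
  [0,0,-0.5,0],
  [0,0,-1,0],
  [0,0,-1,0],
  [0,0,-1,0],
])

```text
time: 20.33
tool_pos: [567.5, 156.7, 60.4]
tcp_rot: [-1.79, 1.559, -0.114]
contact_force: [-1.8, 1.4, 7.3]
grip_width: 13.7
```

>>> carry_out([
  [0,0,-0.5,0],
  [0,0,-1,0],
  [0,0,-1,0],
  [0,0,-1,0],
])

```text
time: 20.67
tool_pos: [567.5, 156.7, 60.3]
tcp_rot: [-1.786, 1.559, -0.109]
contact_force: [-2.0, 1.4, 8.4]
grip_width: 13.6
```

It is seated on the floor at 60.3, where 60.4 was expected, with about 8 N. Releasing and lifting.

>>> carry_out([
  [0,0,0,0],
  [0,0,0,0],
  [0,0,0,0],
  [0,0,0,0],
  [0,0,0,0],
  [0,0,0,0],
], hand=40)

```text
time: 21.17
tool_pos: [567.4, 156.5, 60.1]
tcp_rot: [-1.807, 1.559, -0.131]
contact_force: [-0.0, -0.0, -0.2]
grip_width: 39.6
```

>>> carry_out([
  [0,0,5,0],
  [0,0,15,0],
  [0,0,30,0],
  [0,0,55,0],
  [0,0,85,0],
  [0,0,115,0],
  [0,0,140,0],
  [0,0,145,0],
  [0,0,145,0],
  [0,0,145,0],
])

```text
time: 22.0
tool_pos: [567.1, 156.5, 204.9]
tcp_rot: [-1.811, 1.559, -0.134]
contact_force: [-0.4, 0.3, -0.3]
grip_width: 40.0
```

```bash
python3 - <<'E'
from h import *
o=get_obs();im=capture("wrist");KP=cam("wrist",o);np.savez("fin",im=im,K=KP[0],P=KP[1]);s=capture("scene");print(o["time"],o["tool_pos"],o["contact_force"])
a=cv2.resize(im[115:265,205:355],(450,450),interpolation=cv2.INTER_CUBIC);b=cv2.resize(s[170:270,290:368],(350,450),interpolation=cv2.INTER_CUBIC)
save(np.hstack([a,b]),"fin")
E
```

```text
22.0 [567.05810914 156.48152488 204.92099497] [-0.40071342  0.31075742 -0.27336688]
```

View pics/fin.png

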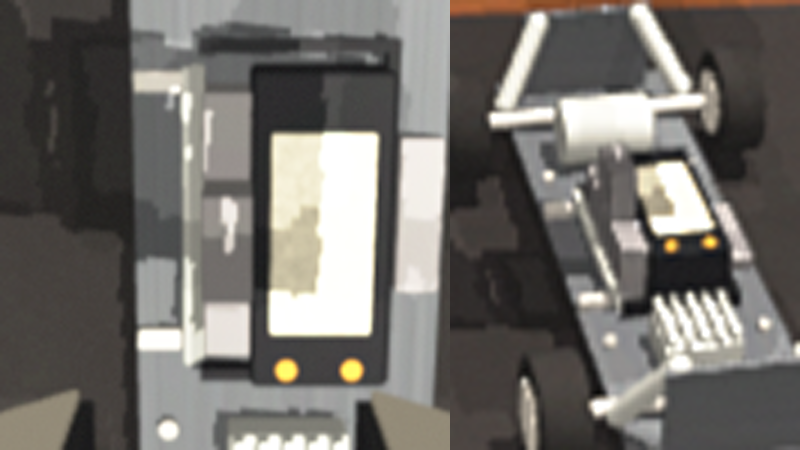

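The final view shows the spacer (x 205–250 in the picture) upright between the bar and the pack. It is centred on the pack's length: the plate spans rows 92–358 and the pack 68–383. The pack is against the receiver-side wall. Handing in.

```bash
python3 -c "
from plant import *
print(close_job())"
```

```text
the job is handed in; nothing more can be done
None
```

The job is done and handed in at about 22 s of the 72 s allowed. No verdict was reported.

- **Pack:** I gripped the pack in the tray and read its width as 41.5 mm, so it is the 42 mm one. I slid it to +y until it stopped against the receiver-side wall with about 8 N.
- **Spacer:** I took the 14 mm grey one (y ≈ -230; it read 13.6 mm in the grip) and lowered it between the pack and the clamp bar. It met the floor within 0.1 mm of the expected height, pressing about 8 N. I then released it and lifted clear.
- **Last check:** The final picture shows the pack at the wall and the spacer upright and at mid-length. The force on the tool was about 0. The bar's travel was not measured; from the widths it should be about 3 mm.
- **Other items:** I did not touch the other two spacers, the spare packs, the screwdriver or the bottle, and took no final picture of them.

**What disagreed:**
- The fingertips really end about 14 mm above the reported TCP, so my first two grips on the pack closed on nothing. I allowed for this afterwards.
- A tool tilt of about 0.013 rad built up during fast lifts. I left it, as it is well inside the 0.08 rad limit.

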